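# Set the thumbscrew of a sample bottle holder

### The job

Stand the short clear bottle with the green band (not the taller clear one) upright in the V of the blue holder on the bench and let go of it. Then turn the holder's leaning brass thumbscrew clockwise until it bottoms, and back it off a quarter turn, so that the bottle stays captive but can still be lifted out. Leave the other bottles and the tall cup standing where they are.

Things in the scene. Friction and masses are not known exactly. Their poses are not given: they have to be found in the camera images.
- vial_3_center (a point): the bottle to load: short clear bottle, white cap, green band on its label; loose, upright, 35 to 60 g. Body 46 mm in diameter up to 58 mm, cap 40 mm in diameter above, 71 mm tall. The point is on its axis half-way up (35.5 mm above its underside). It stands in any of three places among the other two small bottles.
- holder_seat (a point): where that centre lies once the bottle stands on the fixed holder's aluminium base plate (8 mm thick, 150 x 84 mm) touching both walls of its blue V: 43.5 mm over the bench. x points level from the thumbscrew to the V (away from the robot and to its left), y across the V, z up. The V's two walls, at 45 degrees on the +x side, are 22 mm high above the plate; the V opens to -x.
- screw_nose (a point): centre of the black 14 mm ball on the screw's lower end, on the -x side of the seat, 32 mm over the bench when bottomed. It faces the bottle and pushes it towards the V if it stands off. Bottomed, it leaves the seated bottle 1.5 mm of play along x; each turn back adds 10 mm (6 to 9 mm of play at the start).
- screw_block (a point): centre of the top of the steel bush on the blue block that carries the thumbscrew, 75 mm over the bench, 67.5 mm on the seat's -x side, axes as the seat's. The block is 32 mm wide and stands on a pillar; it reaches to within 40 mm of the seat along x. The screw's axis passes through this point and leans 40 degrees from vertical, the head towards -x.
- thumbscrew_wing (a point): centre of the thumbscrew's brass wing: a flat bar 42 mm long (its x), 10 mm thick (its y), 24 mm high (its z), a red stripe near its +x end. z is the screw's axis, up and out of the head, 40 degrees from vertical. Bottomed, it is 32 mm along the axis from the screw_block point; it rises 16 mm a turn as it is unscrewed. Open fingers can swing right round it.
- thumbscrew (a joint): angle of the thumbscrew in rad: 0 is bottomed on its hard stop; grows as it is backed off (anticlockwise seen from the head, positive about the wing's z), at most 5.6; starts between 2.8 and 4.6. Friction of about 0.06 N m holds it where it is left. A quarter turn off the stop is 1.57.
- vial_2_center (a point): bystander: taller clear reagent bottle with a white cap and a dark band, 54 mm in diameter, 95 mm tall; the point is on its axis half-way up
- vial_0_center (a point): bystander: small dark bottle with a white cap, 27 mm in diameter, 55 mm tall; the point is on its axis half-way up
- cup_tall_1_center (a point): bystander: tall white mixing cup with a lid, 97 mm in diameter, 164 mm tall, beyond the V, 115 mm or more from the seat; the point is on its axis half-way up
- bottle_hdpe_0_center (a point): bystander: white plastic bottle, 65 x 78 mm in plan, 177 mm tall, behind the holder on its -y side, 165 mm or more from the seat; the point is on its axis half-way up
Things that resemble listed ones, but are neither listed nor needed, are in the scene too. What is shaped like the part that bears vial_3_center but pink or red is not meant.

How it is judged:
By the outcome, as a careful person would: the job done as asked, in the order asked, and still so for the second after the job is handed in, with the robot touching nothing.
It also fails if it takes over 72 s, if anything falls off the work surface, if the arm or the gripper's body presses on something with over 40 N, if the wrist force passes 120 N, or if a joint passes its speed limit or range.

### The arm

A 6-joint arm with a two-finger parallel gripper is mounted at the origin on a cart in front of the work surface, level with it; the furniture and walls round the work are solid. World frame = base frame: x ahead of the robot, y to its left, z up, the work surface at z = 0. Lengths are in m, angles in rad, forces in N, time in s.
With the tool pointing down it reaches from about 0.325 to 0.75 m from the base axis. Payload 7.6 kg.
Tool frame: the origin (TCP) lies at the very end of the fingers, on their centre line; the grasp point (between the pads) lies behind it (arm.pinch_z is the z of the grasp point in the tool frame, in m); z points along the fingers, y is the line along which they close (so a half turn about z gives the same grasp; the last joint's range is limited). The gripper opens to 85 mm and grips with 20 to 120 N. Pads are 22 mm wide; open, the fingers measure 114 mm over their backs; the gripper's body (76 mm by 85 mm) begins 54 mm behind the grasp point. The pads swing forward as they close: fully open they stand 13 mm farther back than shut.
Start: joints at [1.16, 0.052, 1.401, -0, 1.689, -0.07], TCP at [0.175, 0.495, 0.231] pointing down, gripper open.
Joint ranges: [-2.9, 2.9], [-0.91, 2.17], [0.12, 2.37], [-1.06, 4.2], [0.26, 2.73], [-2.93, 2.93]. Speed limits (rad/s): [2.57, 2.57, 3.01, 3.14, 3.14, 3.14].

### API

Orientations are given as a 3x3 rotation matrix whose columns are the frame's x, y, z axes.
In Python, from station import arm gives the robot as it stands.
- The arm moves only by the tool drive_tool, never from a script. Its argument "steps" is one flat list of numbers, 7 for each row, row after row: the shift along the tool's x, y, z in m, then the turn, a rotation vector about the tool's x, y, z in degrees, then the finger opening in m, from 0 to 0.0854. A call has 1 to 12 rows; each row is the pose to reach, as a shift and turn from the pose commanded when the call began, along the tool's axes at that moment; what a row does not reach only later rows make up. A row lasts 1/10 s, in which the tool goes at most 50 mm and 8.59 degrees, less where a joint would pass 70% of its speed; a pose out of reach is approached as far as the arm can. A call with a gripper value outside its range is refused whole. The fingers move at their own pace and stop on an object; "force" is the grip in N (left out, the last holds). Time passes only in rows, so rows that repeat a pose let the fingers close. It gives the time, the measured TCP pose, the force, the opening and the grip force at its end, in the units of the state.
- arm.state(): the state, without advancing time (a new reading comes with each control period).
- arm.capture(name): name is "scene" or "top"; returns a dict with "image" (384x512x3 uint8, red, green, blue), "fx", "fy", "cx", "cy" (pixels), "R" (3x3) and "t" (3): a world point X has camera coordinates R X + t. Camera axes: x right, y down, z forward; pixel columns grow to the right and rows downward; lengths in m; the calibration is good to about 2 mm. A picture is of the moment at which its call begins. There is no depth.
- arm.hand_in(): hands the job in; it is judged then, once.
The state is a dict: "time": time; "joint_positions": joint angles; "joint_velocities": joint speeds; "tau": joint torques, N m; "position": TCP position; "orientation": TCP orientation; "force": force on the tool from outside, world axes, zero at the start; "wrist_torque": the same for the moment, N m; "opening": opening from 0.0 (shut) to 1.0 (fully open); "gripper_force": force on a finger pad.
Only numpy, scipy, OpenCV 4.12 (cv2) and the standard library are available. Lean on these libraries where they do the work, as an engineer would, in place of code of your own. Each camera call takes 0.05 s, during which the arm holds its last target. There are 200 camera calls.

## Working session

There is one attempt and no reset: what is moved stays moved. The work goes in short steps, Python scripts to look and compute and a tool call to move; the robot and the scene stay as the last step left them, time stands still between calls to the robot, and variables do not carry over. Pictures are saved under pics/ and viewed, at most 10 in all, crops included, and the job is handed in when it is done.

Besides the shell and the picture viewer there is one more tool, called after "Request:" as name(argument=value, ...), one argument or row to a line, values as JSON. drive_tool: Moves the arm, as the interface text tells. Its arguments: {"type":"object","properties":{"steps":{"type":"array"},"force":{"type":"number"}},"required":["steps"]}

```bash
mkdir -p pics; ls
python3 - <<'E'
from station import arm
import cv2,pickle
for n in("scene","top"):
    c=arm.capture(n); pickle.dump(c,open(f"{n}.pkl","wb"))
    cv2.imwrite(f"pics/{n}1.png",cv2.resize(c["image"][:,:,::-1],(800,600),interpolation=cv2.INTER_CUBIC))
    print(n,c["fx"],c["fy"],c["cx"],c["cy"],c["R"].round(3).tolist(),c["t"])
s=arm.state();print(arm.pinch_z,s["position"],s["orientation"],s["opening"],s["time"])
E
```

```text
pics
scene 411.85402508772944 411.85402508772944 252.58466287373767 183.3313929426531 [[0.554, -0.832, -0.005], [-0.388, -0.253, -0.886], [0.736, 0.493, -0.463]] [-0.35897406  0.28270643  1.10484728]
top 410.8623144581486 410.8623144581486 252.77596583970998 193.51884698994076 [[-0.008, -1.0, -0.003], [-0.995, 0.008, -0.1], [0.1, 0.002, -0.995]] [-0.05420465  0.58168533  1.41404298]
-0.0187 [0.1753559  0.49456622 0.23058263] [[-9.42489822e-01  3.34234424e-01 -5.34020995e-04]
 [ 3.34234842e-01  9.42488969e-01 -1.27059678e-03]
 [ 7.86317129e-05 -1.37601296e-03 -9.99999050e-01]] 1.0001294885767786 0.1
```

View pics/scene1.png

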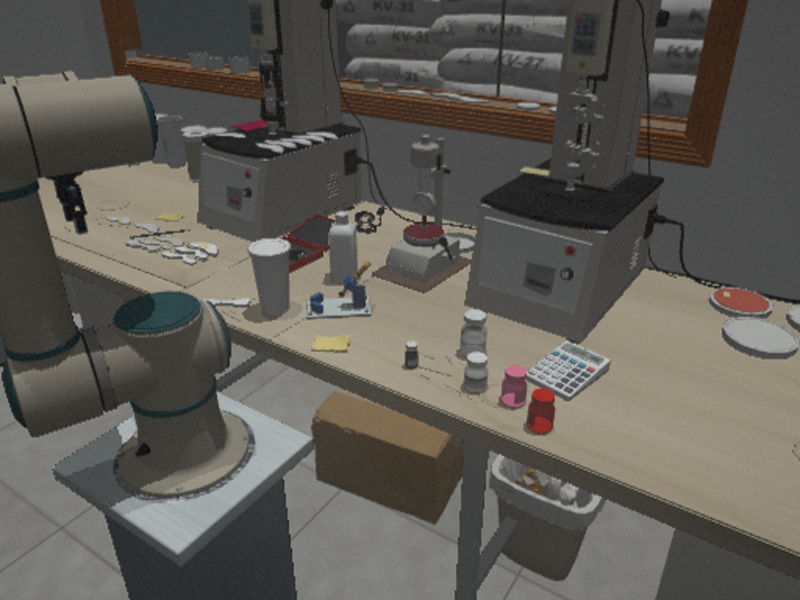

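View pics/top1.png

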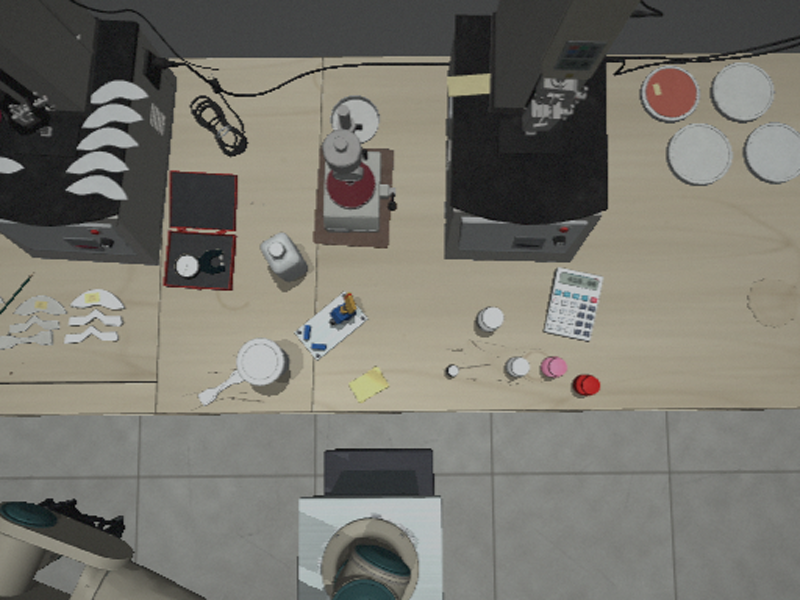

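Two clear bottles: the taller one at scene (474,333) / top (490,320), and the short one at scene (476,372) / top (517,367). Pink and red are lookalikes. The holder is at top (332,325). I'll confirm with enlarged crops.

Run:
```python
import cv2,pickle,numpy as np
a=pickle.load(open("scene.pkl","rb"))["image"][:,:,::-1];b=pickle.load(open("top.pkl","rb"))["image"][:,:,::-1]
def crop(im,x,y,w,h,s): return cv2.resize(im[y:y+h,x:x+w],(w*s,h*s),interpolation=cv2.INTER_CUBIC)
# scene: bottles (255..365,190..285), holder (185..250,160..210); top likewise
A=crop(a,250,190,100,75,4);B=crop(a,188,160,66,50,6);C=crop(b,275,190,100,75,4);D=crop(b,182,180,66,50,6)
cv2.imwrite("pics/crops.png",np.vstack([np.hstack([A,B]),np.hstack([C,D])]) if A.shape[0]==B.shape[0] else 0)
```

```text
(no output)
```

View pics/crops.png

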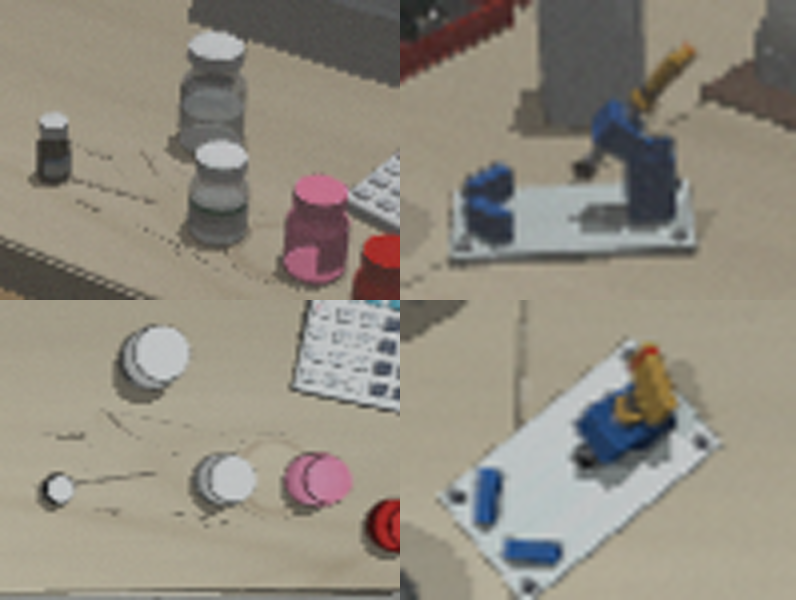

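The crops show the short clear bottle with the green band (cap at scene px (305,229), top px (332,234.5)). The holder has its V at the lower left in the top view, the wing's red end pointing up in the image, and the nose at top px (212.7,206.3).

```bash
cat > h.py <<'E'
import pickle,numpy as np
from scipy.optimize import least_squares
C={n:pickle.load(open(n+".pkl","rb")) for n in("scene","top")}
def proj(n,X):
    c=C[n];p=c["R"]@np.array(X)+c["t"];return np.array([c["fx"]*p[0]/p[2]+c["cx"],c["fy"]*p[1]/p[2]+c["cy"]])
def onplane(n,uv,z):
    c=C[n];d=c["R"].T@np.array([(uv[0]-c["cx"])/c["fx"],(uv[1]-c["cy"])/c["fy"],1]);o=-c["R"].T@c["t"];return (o+d*(z-o[2])/d[2]).round(4)
def tri(s,t):
    return least_squares(lambda X:np.r_[proj("scene",X)-s,proj("top",X)-t],[.5,0,.05])
S40,C40=np.sin(np.radians(40)),np.cos(np.radians(40))
def holder(th,sx,sy):
    R=np.array([[np.cos(th),-np.sin(th),0],[np.sin(th),np.cos(th),0],[0,0,1]]);return R,np.array([sx,sy,0])
def wing(q,a): # centre and x axis in holder frame (origin under the seat, at bench)
    d=.032+.016*q/2/np.pi;ax=np.array([-S40,0,C40])
    return np.array([-.0675,0,.075])+d*ax, np.cos(a)*np.array([C40,0,S40])+np.sin(a)*np.array([0,1,0]), ax
def nose(q): return np.array([-.0315,0,.032])+.016*q/2/np.pi*np.array([-S40,0,C40])
E
python3 - <<'E'
from h import *
h=-.4
T=lambda x,y:np.array([182+(x-400)/6+h,180+(y-300)/6+h]);Sc=lambda x,y:np.array([188+(x-400)/6+h,160+y/6+h])
TB=lambda x,y:np.array([275+x/4+h,190+(y-300)/4+h]);SB=lambda x,y:np.array([250+x/4+h,190+y/4+h])
for nm,s,t in(("v3",(221,156),(227,478)),("v2",(217,46),(162,353)),("v0",(53,121),(60,490))):
    r=tri(SB(*s),TB(*t));print(nm,r.x.round(4),r.fun.round(1))
print("plate",[onplane("top",T(*p),.008)[:2] for p in((630,340),(720,440),(437,500),(530,598))])
obs_t=[(630,340),(720,440),(437,500),(530,596)]
def res(p):
    R,o=holder(*p[:3]);q,a,px=p[3:6]
    W=lambda X:o+R@np.array(X)
    pc=[(px-.15,-.042),(px-.15,.042),(px,-.042),(px,.042)] # top,right,left,bottom in image
    f=[proj("top",W([*c,.008]))-T(*u) for c,u in zip(pc,obs_t)]
    c,x,ax=wing(q,a)
    f+=[proj("top",W(c))-T(655,385),proj("scene",W(c))-Sc(665,78),proj("top",W(c+.021*x))-T(648,350),proj("scene",W(c+.021*x))-Sc(690,48)]
    f+=[proj("top",W(nose(q)))-T(584,458),proj("scene",W(nose(q)))-Sc(584,170)]
    # V-wall centres (top rects)
    return np.concatenate(f)
for a0 in(0,1.5,3,-1.5):
    r=least_squares(res,[2.2,.45,.1,3.5,a0,.06],loss="soft_l1");print(r.cost,r.x.round(4))
    f=r.fun.reshape(-1,2).round(1).tolist()
print(f)
# wall edges
for p in((502,470),(494,527),(504,540),(562,543)):
    R,o=holder(*r.x[:3]);print("wall",(R.T@(onplane("top",T(*p),.03)-o)).round(4))
E
```

```text
v3 [ 0.4385 -0.326   0.0663] [-0.6  0.1  0.6 -0.4]
v2 [ 0.5423 -0.2683  0.0932] [-0.3  0.   0.3 -0.2]
v0 [ 0.4287 -0.1843  0.0532] [-0.3  0.   0.2 -0.2]
plate [array([0.6103, 0.0582]), array([0.5502, 0.0049]), array([0.516 , 0.1724]), array([0.4578, 0.1171])]
5.981740514511074 [ 2.2677  0.5136  0.1106  4.4624 -2.1915  0.0452]
5.981740514493994 [ 2.2677  0.5136  0.1106  4.4624 -2.1915  0.0452]
5.981740514480144 [2.2677 0.5136 0.1106 4.4624 4.0917 0.0452]
5.981740514481805 [ 2.2677  0.5136  0.1106  4.4624 -2.1915  0.0452]
[[0.3, -0.8], [0.4, 0.4], [0.1, -0.2], [-0.3, 1.9], [-0.4, -0.5], [0.9, -1.9], [-0.2, -0.1], [-0.9, 2.9], [0.4, -0.2], [-0.3, 0.0]]
wall [ 0.0039 -0.0273  0.03  ]
wall [ 0.0287 -0.0047  0.03  ]
wall [0.029  0.0049 0.03  ]
wall [0.0045 0.028  0.03  ]
```

```bash
cat >> h.py <<'E'
from scipy.spatial.transform import Rotation as Ro
def down(yaw): # tool pointing down, y axis at angle yaw (deg)
    y=np.array([np.cos(np.radians(yaw)),np.sin(np.radians(yaw)),0]);z=np.array([0,0,-1.]);return np.c_[np.cross(y,z),y,z]
def go(P,R,s):
    R0=np.array(s["orientation"]);d=R0.T@(np.array(P)-s["position"]);w=np.degrees(Ro.from_matrix(R0.T@R).as_rotvec())
    print("shift mm",(d*1000).round(1),"rot deg",w.round(1))
E
python3 - <<'E'
from h import *
from station import arm
s=arm.state()
for t,u,z in((None,(331.35,234.1),.071),):print("v3 top",onplane("top",u,z),"scene",onplane("scene",(304.8,228.6),z))
# green-banded base check, pink neighbour cap
print("pink",onplane("top",(275+320/4-.4,190+180/4-.4),.071))
print("cup",onplane("top",(167.5,231),.164),"hdpe",onplane("top",(181,165),.177))
go([.42,.10,.26],down(20),s); go([.437,-.325,.15],down(0),s)
E
```

```text
v3 top [ 0.4372 -0.323   0.071 ] scene [ 0.4335 -0.3302  0.071 ]
pink [ 0.4349 -0.4014  0.071 ]
cup [0.451  0.2109 0.164 ] hdpe [0.6592 0.168  0.177 ]
shift mm [-362.5 -290.1  -29. ] rot deg [-0.1  0.  50.5]
shift mm [-520.5 -684.9   81.5] rot deg [-0.1  0.  70.5]
```

Request:
drive_tool(
  steps=[-0.36,-0.29,-0.03,0,0,50,0.085,-0.36,-0.29,-0.03,0,0,50,0.085,-0.36,-0.29,-0.03,0,0,50,0.085,-0.36,-0.29,-0.03,0,0,50,0.085,-0.36,-0.29,-0.03,0,0,50,0.085,-0.36,-0.29,-0.03,0,0,50,0.085,-0.36,-0.29,-0.03,0,0,50,0.085,-0.36,-0.29,-0.03,0,0,50,0.085,-0.36,-0.29,-0.03,0,0,50,0.085,-0.52,-0.685,0.06,0,0,70.5,0.085,-0.52,-0.685,0.06,0,0,70.5,0.085,-0.52,-0.685,0.06,0,0,70.5,0.085],
  force=40,
)

```text
time: 1.3
position: [0.4191, -0.0363, 0.2299]
orientation: [[0.005, 1.0, -0.0], [1.0, -0.005, 0.0], [0.0, -0.0, -1.0]]
force: [1.0, 0.3, -0.6]
opening: 0.996
gripper_force: 0.0
```

Run:
```python
from h import *
from station import arm
s=arm.state();print(s["position"],s["joint_positions"])
go([.436,-.325,.14],down(0),s)
```

```text
[ 0.41914755 -0.03625624  0.22986423] [-1.74175953e-01 -2.48750267e-01  1.68400620e+00  1.05061606e-04
  1.70658541e+00 -1.68719390e-01]
shift mm [-288.7   18.4   89.8] rot deg [-0.  -0.  -0.3]
```

Request:
drive_tool(
  steps=[-0.289,0.018,0.09,0,0,0,0.085,-0.289,0.018,0.09,0,0,0,0.085,-0.289,0.018,0.09,0,0,0,0.085,-0.289,0.018,0.09,0,0,0,0.085,-0.289,0.018,0.09,0,0,0,0.085,-0.289,0.018,0.09,0,0,0,0.085,-0.289,0.018,0.09,0,0,0,0.085,-0.289,0.018,0.09,0,0,0,0.085,-0.289,0.018,0.09,0,0,0,0.085],
)

```text
time: 2.2
position: [0.4376, -0.3225, 0.1408]
orientation: [[-0.0, 1.0, 0.0], [1.0, 0.0, 0.0], [0.0, 0.0, -1.0]]
force: [-0.6, 0.1, -0.3]
opening: 0.997
gripper_force: 0.0
```

Run:
```python
from h import *
from station import arm
import cv2
s=arm.state();print(s["position"],s["orientation"])
go([.436,-.325,.026],down(0),s)
im=[]
for n,(x,y,w,h) in(("scene",(255,150,100,120)),("top",(275,170,100,120))):
    c=arm.capture(n)["image"][:,:,::-1]
    im.append(cv2.resize(c[y:y+h,x:x+w],None,fx=4,fy=4,interpolation=cv2.INTER_CUBIC))
cv2.imwrite("pics/pre.png",np.hstack(im))
```

```text
[ 0.43760249 -0.32252562  0.14081699] [[-1.68644721e-04  9.99999926e-01  3.45765994e-04]
 [ 9.99999962e-01  1.68570089e-04  2.15863153e-04]
 [ 2.15804852e-04  3.45802385e-04 -9.99999917e-01]]
shift mm [ -2.5  -1.6 114.8] rot deg [ 0. -0.  0.]
```

View pics/pre.png

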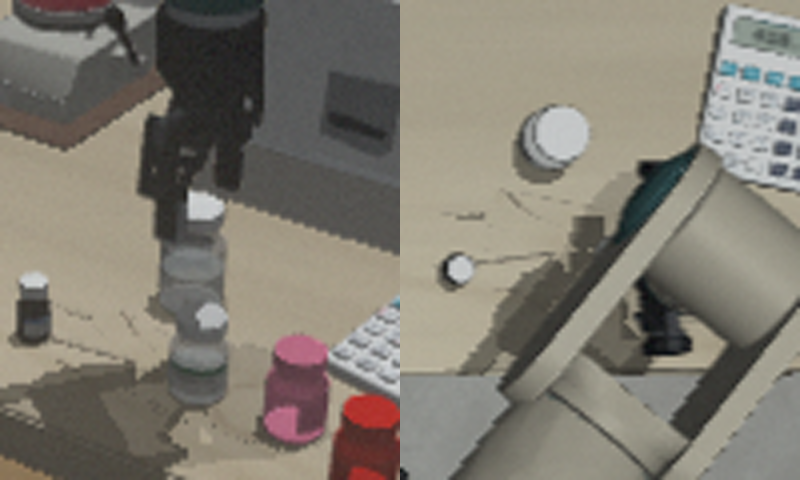

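Fingers open above the short green-banded bottle (scene crop (200,350)), clear of the pink one. I'll descend and grip.

Request:
drive_tool(
  steps=[-0.002,-0.002,0.04,0,0,0,0.085,-0.002,-0.002,0.08,0,0,0,0.085,-0.002,-0.002,0.115,0,0,0,0.085,-0.002,-0.002,0.115,0,0,0,0.085,-0.002,-0.002,0.115,0,0,0,0.03,-0.002,-0.002,0.115,0,0,0,0.03,-0.002,-0.002,0.115,0,0,0,0.03,-0.002,-0.002,0.115,0,0,0,0.03,-0.002,-0.002,0.115,0,0,0,0.03,-0.002,-0.002,0.115,0,0,0,0.03,-0.002,-0.002,0.115,0,0,0,0.03],
  force=40,
)

```text
time: 3.4
position: [0.4369, -0.3263, 0.0285]
orientation: [[0.0, 1.0, 0.004], [1.0, -0.0, -0.003], [-0.003, 0.004, -1.0]]
force: [-0.3, 1.6, 6.0]
opening: 0.523
gripper_force: 40.6
```

Run:
```python
from h import *
from station import arm
s=arm.state();print(s["position"],s["opening"]*.0854,s["gripper_force"])
go([.436,-.325,.18],down(0),s)
R,o=holder(2.2677,.5136,.1106)
go(o+[0,0,.18],down(40),s)
```

```text
[ 0.43686089 -0.32626833  0.02846858] 0.04467651477316797 40.630579590797424
shift mm [   0.8   -0.3 -151.5] rot deg [ 0.2  0.2 -0. ]
shift mm [ 436.4   77.2 -152.5] rot deg [  0.2   0.2 -40. ]
```

Request:
drive_tool(
  steps=[0,0,-0.04,0,0,0,0.03,0,0,-0.08,0,0,0,0.03,0,0,-0.12,0,0,0,0.03,0,0,-0.15,0,0,0,0.03,0.436,0.075,-0.15,0,0,-40,0.03,0.436,0.075,-0.15,0,0,-40,0.03,0.436,0.075,-0.15,0,0,-40,0.03,0.436,0.075,-0.15,0,0,-40,0.03,0.436,0.075,-0.15,0,0,-40,0.03,0.436,0.075,-0.15,0,0,-40,0.03,0.436,0.075,-0.15,0,0,-40,0.03,0.436,0.075,-0.15,0,0,-40,0.03],
)

```text
time: 4.6
position: [0.5037, 0.071, 0.1773]
orientation: [[-0.642, 0.766, 0.003], [0.766, 0.642, 0.0], [-0.002, 0.003, -1.0]]
force: [0.8, -0.5, -0.1]
opening: 0.528
gripper_force: 41.1
```

Run:
```python
from h import *
from station import arm
s=arm.state();print(s["position"],s["opening"]*.0854,s["gripper_force"],s["force"])
R,o=holder(2.2677,.5136,.1106)
go(o+R@[-.003,0,.12],down(40),s)
```

```text
[0.50369147 0.07098978 0.17727776] 0.04506819884249664 41.14520251750946 [ 0.75719866 -0.54221868 -0.09086459]
shift mm [21.1 32.9 57.3] rot deg [ 0.1  0.1 -0. ]
```

Request:
drive_tool(
  steps=[0.02,0.031,0.03,0,0,0,0.03,0.02,0.031,0.056,0,0,0,0.03,0.02,0.031,0.056,0,0,0,0.03,0.02,0.031,0.056,0,0,0,0.03],
)

```text
time: 5.0
position: [0.5146, 0.1039, 0.1209]
orientation: [[-0.642, 0.767, 0.001], [0.767, 0.642, 0.0], [-0.001, 0.001, -1.0]]
force: [0.4, -0.1, 0.1]
opening: 0.519
gripper_force: 41.2
```

Run:
```python
from h import *
from station import arm
import cv2
s=arm.state();print(s["position"],s["opening"]*.0854,s["gripper_force"],s["force"])
R,o=holder(2.2677,.5136,.1106)
print("in holder",R.T@(s["position"]-o))
go(o+R@[-.003,0,.036],down(40),s)
im=[]
for n,(x,y,w,h) in(("scene",(178,130,80,90)),("top",(170,160,80,90))):
    c=arm.capture(n)["image"][:,:,::-1]
    im.append(cv2.resize(c[y:y+h,x:x+w],None,fx=5,fy=5,interpolation=cv2.INTER_CUBIC))
cv2.imwrite("pics/place.png",np.hstack(im))
for z in(.03+.01,.05):pass
c=o+R@[-.003,0,0]
print("tcp px",proj("scene",s["position"]),"seat on plate",proj("scene",o+[0,0,.008]))
```

```text
[0.51456563 0.10386121 0.12085265] 0.04435619922723793 41.22645556926727 [ 0.43287121 -0.13521653  0.13606722]
in holder [-0.00578731  0.00358479  0.12085265]
shift mm [ 2.8  3.5 84.9] rot deg [ 0.  0. -0.]
tcp px [207.76693285 169.29994795] seat on plate [207.87940969 196.29929743]
```

View pics/place.png

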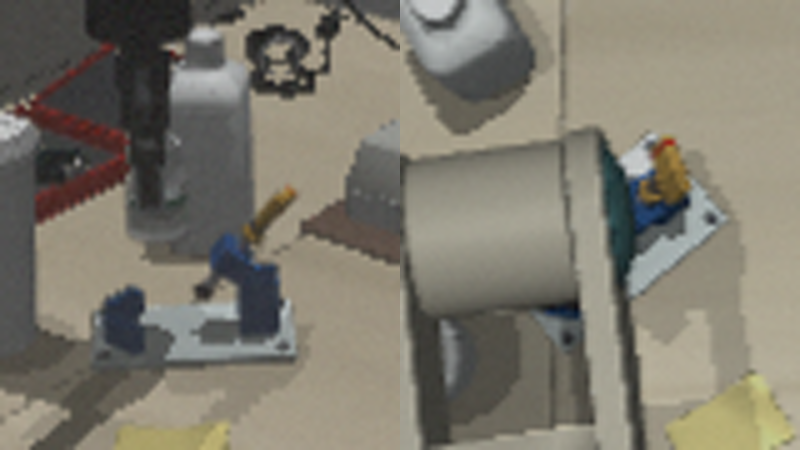

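Request:
drive_tool(
  steps=[0.002,0.0035,0.01,0,0,0,0.03,0.002,0.0035,0.03,0,0,0,0.03,0.002,0.0035,0.05,0,0,0,0.03,0.002,0.0035,0.065,0,0,0,0.03,0.002,0.0035,0.072,0,0,0,0.03,0.002,0.0035,0.077,0,0,0,0.03,0.002,0.0035,0.08,0,0,0,0.03,0.002,0.0035,0.08,0,0,0,0.03],
)

```text
time: 5.9
position: [0.5159, 0.1079, 0.0398]
orientation: [[-0.642, 0.766, 0.001], [0.766, 0.642, 0.0], [-0.0, 0.0, -1.0]]
force: [-0.3, -0.8, -0.1]
opening: 0.524
gripper_force: 41.2
```

```bash
cat >> h.py <<'E'
RH,OH=holder(2.2677,.5136,.1106)
def st(s): print("t",round(s["time"],1),"hold",(RH.T@(s["position"]-OH)).round(4),"F_h",(RH.T@s["force"]).round(1),"Tq",np.array(s["wrist_torque"]).round(2),"open",round(s["opening"]*.0854,4),s["gripper_force"])
E
python3 -c "
from h import *
from station import arm
st(arm.state())"
```

```text
t 5.9 hold [-0.0035 -0.0001  0.0398] F_h [-0.4  0.7 -0.1] Tq [-0.01  0.07 -0.02] open 0.0448 41.227508783340454
```

Request:
drive_tool(
  steps=[0,0,0.0015,0,0,0,0.03,0,0,0.0025,0,0,0,0.03,0,0,0.0035,0,0,0,0.03,0,0,0.0035,0,0,0,0.03],
)

```text
time: 6.3
position: [0.5159, 0.108, 0.0365]
orientation: [[-0.642, 0.766, 0.001], [0.766, 0.642, 0.0], [-0.0, 0.001, -1.0]]
force: [-1.3, 0.3, 2.8]
opening: 0.521
gripper_force: 41.6
```

```bash
python3 -c "
from h import *
from station import arm
st(arm.state())"
```

```text
t 6.3 hold [-0.0035 -0.0001  0.0365] F_h [1.1 0.8 2.8] Tq [0.03 0.21 0.  ] open 0.0445 41.5639865398407
```

Request:
drive_tool(
  steps=[0.001,0,-0.0005,0,0,0,0.03,0.002,0,-0.0005,0,0,0,0.03,0.003,0,-0.0005,0,0,0,0.03,0.003,0,-0.0005,0,0,0,0.03],
)

```text
time: 6.7
position: [0.5137, 0.1103, 0.0365]
orientation: [[-0.643, 0.766, 0.0], [0.766, 0.643, 0.0], [-0.0, 0.0, -1.0]]
force: [0.4, -0.1, 0.4]
opening: 0.528
gripper_force: 41.5
```

```bash
python3 -c "
from h import *
from station import arm
st(arm.state())"
```

```text
t 6.7 hold [-0.0003  0.0001  0.0365] F_h [-0.3 -0.2  0.4] Tq [ 0.04 -0.05  0.05] open 0.0451 41.47486388683319
```

Still no wall contact; I'll push on in small steps.

Request:
drive_tool(
  steps=[0.001,0,0,0,0,0,0.03,0.002,0,0,0,0,0,0.03,0.0025,0,0,0,0,0,0.03,0.0025,0,0,0,0,0,0.03],
)

```text
time: 7.1
position: [0.5122, 0.1122, 0.0366]
orientation: [[-0.643, 0.766, 0.0], [0.766, 0.643, 0.0], [0.0, 0.0, -1.0]]
force: [-0.1, 0.3, 0.6]
opening: 0.526
gripper_force: 41.5
```

```bash
python3 -c "
from h import *
from station import arm
st(arm.state())"
```

```text
t 7.1 hold [0.0022 0.0001 0.0366] F_h [ 0.3 -0.2  0.6] Tq [-0.05  0.03  0.04] open 0.0449 41.455113887786865
```

Request:
drive_tool(
  steps=[0.001,0,0,0,0,0,0.03,0.002,0,0,0,0,0,0.03,0.0025,0,0,0,0,0,0.03,0.0025,0,0,0,0,0,0.03],
)

```text
time: 7.5
position: [0.5119, 0.1134, 0.0369]
orientation: [[-0.642, 0.767, 0.004], [0.767, 0.642, -0.001], [-0.003, 0.002, -1.0]]
force: [7.5, -4.1, -2.0]
opening: 0.524
gripper_force: 41.1
```

```bash
python3 -c "
from h import *
from station import arm
st(arm.state())"
```

```text
t 7.5 hold [ 0.0033 -0.0005  0.0369] F_h [-8.  -3.1 -2. ] Tq [-0.6 -1.2  0.1] open 0.0447 41.110217571258545
```

Request:
drive_tool(
  steps=[-0.001,0,0.0005,0,0,0,0.03,-0.001,0,0.0005,0,0,0,0.03,-0.001,0,0.0005,0,0,0,0.06,-0.001,0,0.0005,0,0,0,0.085,-0.001,0,0.0005,0,0,0,0.085,-0.001,0,0.0005,0,0,0,0.085,-0.001,0,-0.02,0,0,0,0.085,-0.001,0,-0.06,0,0,0,0.085,-0.001,0,-0.1,0,0,0,0.085,-0.001,0,-0.15,0,0,0,0.085,-0.001,0,-0.2,0,0,0,0.085,-0.001,0,-0.2,0,0,0,0.085],
)

```text
time: 8.7
position: [0.5135, 0.1137, 0.245]
orientation: [[-0.643, 0.766, 0.014], [0.766, 0.643, 0.002], [-0.007, 0.012, -1.0]]
force: [0.1, 0.9, 0.7]
opening: 0.995
gripper_force: 0.0
```

Run:
```python
from h import *
from station import arm
import cv2
s=arm.state();st(s)
im=[]
for n,(x,y,w,h) in(("scene",(178,130,80,90)),("top",(170,160,80,90))):
    cc=arm.capture(n);c=cc["image"][:,:,::-1];pickle.dump(cc,open(n+"2.pkl","wb"))
    im.append(cv2.resize(c[y:y+h,x:x+w],None,fx=5,fy=5,interpolation=cv2.INTER_CUBIC))
cv2.imwrite("pics/placed.png",np.hstack(im))
c,x,ax=wing(4.46,-2.19)
ax=RH@ax;W=OH+RH@c
print("wing",W,"axis",ax)
for sg in(1,-1):
    y=sg*np.cross(ax,RH@x);z=-ax;R=np.c_[np.cross(y,z),y,z]
    print(R.round(3).tolist());go(W+.10*ax,R,s)
print(s["joint_positions"])
```

```text
t 8.7 hold [ 0.0025 -0.002   0.245 ] F_h [ 0.6 -0.6  0.7] Tq [-0.   -0.05 -0.04] open 0.085 0.0
wing [0.57481259 0.03746747 0.10821362] axis [ 0.41257091 -0.4929109   0.76604444]
[[-0.91, 0.045, -0.413], [-0.182, 0.851, 0.493], [0.373, 0.523, -0.766]]
shift mm [-161.7   -2.8   61.3] rot deg [-18.6  37.5 -51.9]
[[0.91, -0.045, -0.413], [0.182, -0.851, 0.493], [-0.373, -0.523, -0.766]]
shift mm [-161.7   -2.8   61.3] rot deg [ 44.3  21.9 119.5]
[ 1.47635905e-01  4.08830073e-02  1.38538754e+00  2.05428788e-04
  1.70148025e+00 -5.50217941e-01]
```

View pics/placed.png

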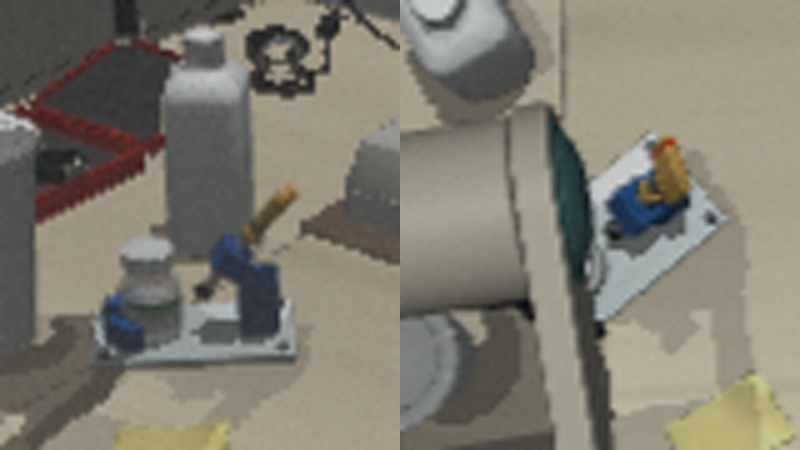

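Run:
```python
from h import *
from station import arm
import cv2
def pts(q,a):
    c,x,ax=wing(q,a);W=lambda v:OH+RH@v
    return [("top",W(c+.018*x+.012*ax),(222.8,188.2)),("scene",W(c+.018*x+.012*ax),(235.8,167.8)),("top",W(c-.019*x+.012*ax),(224.6,199.2)),
     ("top",W(nose(q)),(212.3,205.9)),("scene",W(nose(q)),(218.3,187.9))]
f=lambda p:np.concatenate([proj(n,X)-u for n,X,u in pts(*p)])
for a0 in np.arange(-3,3,1.):
    r=least_squares(f,[3.7,a0],bounds=([2.6,-9],[4.8,9]));print(r.cost.round(2),r.x.round(3),r.fun.round(1))
# overlay of wing box
q,a=r.x;c,x,ax=wing(q,a);y=np.cross(ax,x)
im=[]
for n,(X,Y,w,h) in(("scene",(205,150,45,45)),("top",(205,175,45,45))):
    I=cv2.imread("pics/x.png") if 0 else pickle.load(open(n+"2.pkl","rb"))["image"][:,:,::-1]
    I=cv2.resize(I[Y:Y+h,X:X+w],None,fx=8,fy=8,interpolation=cv2.INTER_CUBIC)
    J=I.copy()
    for sx in(1,-1):
        for sy in(1,-1):
            for sz in(1,-1):
                p=np.array([sx*.021,sy*.005,sz*.012])
                for k in range(3):
                    p2=p.copy();p2[k]*=-1
                    P=[tuple(int(v) for v in (proj(n,OH+RH@(c+b[0]*x+b[1]*y+b[2]*ax))+.5-[X,Y])*8) for b in(p,p2)]
                    cv2.line(J,*P,(0,0,255) if sx>0 and k else (0,255,0),1)
    im.append(np.vstack([J]) if 0 else np.hstack([J]))
cv2.imwrite("pics/wing.png",np.hstack(im))
```

```text
5.14 [ 2.672 -2.123] [ 0.7 -0.7 -0.1  1.   1.3 -2.  -0.2  0.5 -1.1  1. ]
5.14 [ 2.672 -2.123] [ 0.7 -0.7 -0.1  1.   1.3 -2.  -0.2  0.5 -1.1  1. ]
5.14 [ 2.672 -2.123] [ 0.7 -0.7 -0.1  1.   1.3 -2.  -0.2  0.5 -1.1  1. ]
5.14 [ 2.672 -2.123] [ 0.7 -0.7 -0.1  1.   1.3 -2.  -0.2  0.5 -1.1  1. ]
5.14 [ 2.672 -2.123] [ 0.7 -0.7 -0.1  1.   1.3 -2.  -0.2  0.5 -1.1  1. ]
5.14 [2.672 4.16 ] [ 0.7 -0.7 -0.1  1.   1.3 -2.  -0.2  0.5 -1.1  1. ]
```

View pics/wing.png

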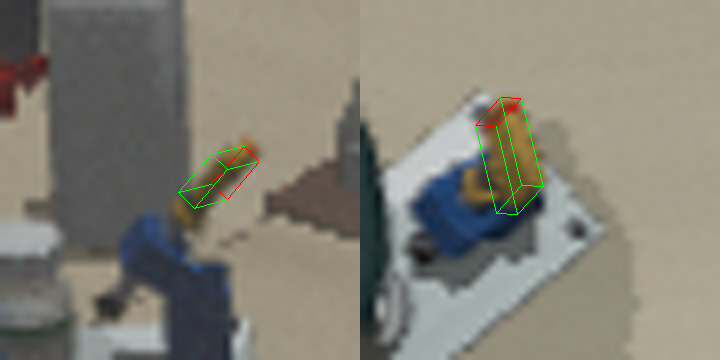

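The scene crop shows the wing nearly edge-on, slightly farther up its axis than the box drawn, so q is about 4.0 and a about -2.05. I'll go above it, coaxial with the screw.

```bash
cat >> h.py <<'E'
AX=RH@np.array([-S40,0,C40]);B0=OH+RH@np.array([-.0675,0,.075])
def wpose(d,a): # TCP at distance d along axis from the bush point; tool x along +-wing x at angle a
    c,x,_=wing(0,a);y=np.cross(AX,RH@x);z=-AX
    return B0+d*AX,np.c_[np.cross(y,z),y,z]
def sst(s): # state relative to screw
    R=np.array(s["orientation"]);v=np.array(s["position"])-B0;d=v@AX;l=RH.T@(v-d*AX);x=RH.T@R[:,0];e1=np.array([C40,0,S40])
    print("t",round(s["time"],1),"d",round(d,4),"off e1,y",round(l@e1,4),round(l[1],4),"a",np.degrees(np.arctan2(x[1],x@e1)).round(1)-180,"tilt",np.degrees(np.arccos(min(1,-R[:,2]@AX))).round(1),
     "F",np.array(s["force"]).round(1),"Tq.ax",(np.array(s["wrist_torque"])@AX).round(2),"open",round(s["opening"]*.0854,4),round(s["gripper_force"],1),"j6",s["joint_positions"][5].round(2))
E
python3 - <<'E'
from h import *
from station import arm
s=arm.state();go(*wpose(.13,-2.05),s);sst(s)
E
```

```text
shift mm [-154.5   -0.5   63.2] rot deg [-21.7  36.  -59.8]
t 8.8 d 0.0789 off e1,y 0.1589 -0.0002 a -179.9 tilt 40.1 F [-0.8  0.2 -0.7] Tq.ax -0.0 open 0.0852 0.0 j6 -0.55
```

Request:
drive_tool(
  steps=[-0.15,0,0,-21.7,36,-59.8,0.085,-0.15,0,0,-21.7,36,-59.8,0.085,-0.15,0,0,-21.7,36,-59.8,0.085,-0.15,0,0,-21.7,36,-59.8,0.085,-0.15,0,0.02,-21.7,36,-59.8,0.085,-0.154,0,0.04,-21.7,36,-59.8,0.085,-0.154,0,0.063,-21.7,36,-59.8,0.085,-0.154,0,0.063,-21.7,36,-59.8,0.085,-0.154,0,0.063,-21.7,36,-59.8,0.085,-0.154,0,0.063,-21.7,36,-59.8,0.085,-0.154,0,0.063,-21.7,36,-59.8,0.085,-0.154,0,0.063,-21.7,36,-59.8,0.085],
)

```text
time: 10.0
position: [0.6099, -0.0045, 0.1736]
orientation: [[-0.907, -0.081, -0.414], [-0.297, 0.818, 0.492], [0.299, 0.569, -0.766]]
force: [-0.3, -0.4, 1.1]
opening: 0.992
gripper_force: 0.0
```

Run:
```python
from h import *
from station import arm
import cv2
s=arm.state();sst(s);go(*wpose(.13,-2.05),s);go(*wpose(.028,-2.05),s);print(s["joint_positions"])
im=[]
for n,(x,y,w,h) in(("scene",(190,110,80,90)),("top",(180,150,80,90))):
    c=arm.capture(n)["image"][:,:,::-1]
    im.append(cv2.resize(c[y:y+h,x:x+w],None,fx=5,fy=5,interpolation=cv2.INTER_CUBIC))
cv2.imwrite("pics/over.png",np.hstack(im))
```

```text
t 10.0 d 0.1286 off e1,y 0.0001 0.0 a -117.6 tilt 0.1 F [-0.3 -0.4  1.1] Tq.ax 0.04 open 0.0847 0.0 j6 -1.87
shift mm [-0.  -0.1 -1.4] rot deg [-0.  -0.1 -0.2]
shift mm [ -0.2   0.  100.6] rot deg [-0.  -0.1 -0.2]
[-0.24357038  0.73875298  0.77736936  0.47368259  2.16700342 -1.87022895]
```

View pics/over.png

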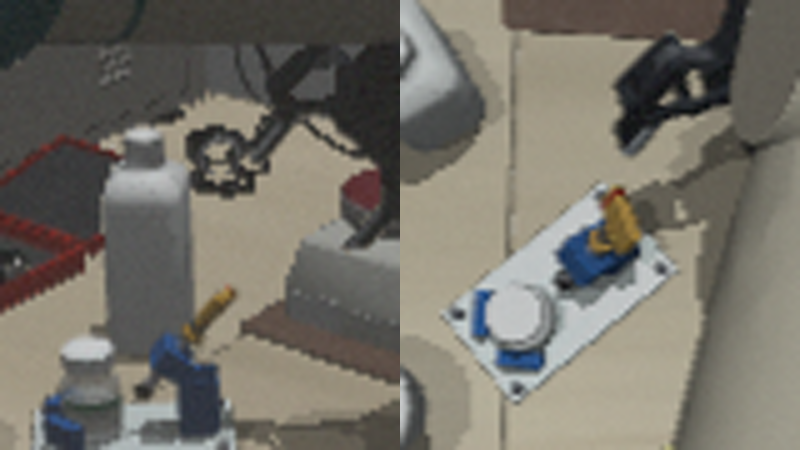

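The top crop shows the bottle seated against both V walls. The gripper is coaxial over the wing with its fingers on either side of the bar. I'll descend and grip.

Request:
drive_tool(
  steps=[0,0,0.04,0,0,0,0.085,0,0,0.07,0,0,0,0.085,0,0,0.09,0,0,0,0.085,0,0,0.1,0,0,0,0.085,0,0,0.1,0,0,0,0.04,0,0,0.1,0,0,0,0.0,0,0,0.1,0,0,0,0.0,0,0,0.1,0,0,0,0.0,0,0,0.1,0,0,0,0.0,0,0,0.1,0,0,0,0.0,0,0,0.1,0,0,0,0.0],
  force=35,
)

```text
time: 11.2
position: [0.569, 0.0437, 0.0971]
orientation: [[-0.907, -0.081, -0.414], [-0.298, 0.818, 0.492], [0.299, 0.569, -0.766]]
force: [2.1, -5.0, 0.5]
opening: 0.11
gripper_force: 37.2
```

```bash
python3 -c "
from h import *
from station import arm
s=arm.state();sst(s);print(s['wrist_torque'])"
```

```text
t 11.2 d 0.0294 off e1,y -0.0006 0.0005 a -117.6 tilt 0.1 F [ 2.1 -5.   0.5] Tq.ax 0.01 open 0.0094 37.2 j6 -1.92
[-0.85432023 -0.29974967  0.28283575]
```

Request:
drive_tool(
  steps=[0,0,0.0004,0,0,8,0,0,0,0.0007,0,0,16,0,0,0,0.0011,0,0,24,0,0,0,0.0014,0,0,32,0,0,0,0.0018,0,0,40,0,0,0,0.0021,0,0,48,0,0,0,0.0025,0,0,56,0,0,0,0.0028,0,0,64,0,0,0,0.0032,0,0,72,0,0,0,0.0036,0,0,80,0,0,0,0.0039,0,0,88,0,0,0,0.0043,0,0,96,0],
)

```text
time: 12.4
position: [0.5678, 0.0463, 0.0939]
orientation: [[0.018, 0.911, -0.412], [0.846, 0.206, 0.492], [0.533, -0.357, -0.767]]
force: [3.6, -3.5, -0.5]
opening: 0.11
gripper_force: 37.2
```

```bash
python3 -c "
from h import *
from station import arm
s=arm.state();sst(s);print(s['wrist_torque'])"
```

```text
t 12.4 d 0.0251 off e1,y -0.0005 -0.0003 a -213.8 tilt 0.1 F [ 3.6 -3.5 -0.5] Tq.ax 0.07 open 0.0094 37.2 j6 -0.24
[-0.49725674 -0.91518974 -0.22939966]
```

Request:
drive_tool(
  steps=[0,0,0.0004,0,0,8,0,0,0,0.0007,0,0,16,0,0,0,0.0011,0,0,24,0,0,0,0.0014,0,0,32,0,0,0,0.0018,0,0,40,0,0,0,0.0021,0,0,48,0,0,0,0.0024,0,0,54,0,0,0,0.0024,0,0,54,0],
)

```text
time: 13.2
position: [0.5669, 0.0474, 0.0919]
orientation: [[0.747, 0.523, -0.412], [0.665, -0.562, 0.492], [0.026, -0.641, -0.767]]
force: [4.4, -3.5, -0.4]
opening: 0.106
gripper_force: 37.1
```

```bash
python3 -c "
from h import *
from station import arm
s=arm.state();sst(s);print(s['wrist_torque'])"
```

```text
t 13.2 d 0.0227 off e1,y -0.0008 -0.0003 a -267.7 tilt 0.1 F [ 4.4 -3.5 -0.4] Tq.ax 0.03 open 0.0091 37.1 j6 0.7
[-0.71920706 -1.14719349 -0.31348916]
```

Request:
drive_tool(
  steps=[0,0,0.0002,0,0,5,0,0,0,0.0004,0,0,10,0,0,0,0.0007,0,0,15,0,0,0,0.0009,0,0,20,0,0,0,0.0011,0,0,25,0,0,0,0.0013,0,0,30,0,0,0,0.0013,0,0,30,0],
)

```text
time: 13.9
position: [0.5663, 0.0479, 0.0908]
orientation: [[0.908, 0.08, -0.412], [0.295, -0.819, 0.492], [-0.298, -0.568, -0.767]]
force: [3.9, -4.8, -1.7]
opening: 0.106
gripper_force: 37.1
```

```bash
python3 -c "
from h import *
from station import arm
s=arm.state();sst(s);print(s['wrist_torque'])"
```

```text
t 13.9 d 0.0214 off e1,y -0.0009 -0.0002 a -297.7 tilt 0.1 F [ 3.9 -4.8 -1.7] Tq.ax -0.04 open 0.0091 37.1 j6 1.23
[-0.86631906 -1.16316288 -0.33045199]
```

Request:
drive_tool(
  steps=[0,0,0.0002,0,0,4,0,0,0,0.0004,0,0,8,0,0,0,0.0005,0,0,12,0,0,0,0.0007,0,0,16,0,0,0,0.0009,0,0,20,0,0,0,0.0009,0,0,20,0],
)

```text
time: 14.5
position: [0.566, 0.0483, 0.0901]
orientation: [[0.88, -0.235, -0.412], [-0.003, -0.871, 0.492], [-0.474, -0.432, -0.767]]
force: [4.1, -4.5, -1.4]
opening: 0.107
gripper_force: 37.1
```

```bash
python3 -c "
from h import *
from station import arm
s=arm.state();sst(s);print(s['wrist_torque'])"
```

```text
t 14.5 d 0.0205 off e1,y -0.001 -0.0001 a -317.7 tilt 0.1 F [ 4.1 -4.5 -1.4] Tq.ax -0.05 open 0.0092 37.1 j6 1.57
[-0.91683551 -1.04956783 -0.24962107]
```

Request:
drive_tool(
  steps=[0,0,0.0002,0,0,4,0,0,0,0.0004,0,0,8,0,0,0,0.0005,0,0,12,0,0,0,0.0007,0,0,16,0,0,0,0.0007,0,0,16,0],
)

```text
time: 15.0
position: [0.5656, 0.0486, 0.0895]
orientation: [[0.781, -0.469, -0.412], [-0.243, -0.836, 0.492], [-0.575, -0.284, -0.767]]
force: [3.3, -4.4, -0.4]
opening: 0.11
gripper_force: 37.1
```

```bash
python3 -c "
from h import *
from station import arm
s=arm.state();sst(s);print(s['wrist_torque'])"
```

```text
t 15.0 d 0.0198 off e1,y -0.001 -0.0 a -333.7 tilt 0.1 F [ 3.3 -4.4 -0.4] Tq.ax -0.06 open 0.0094 37.1 j6 1.85
[-0.95220817 -1.06019517 -0.25046423]
```

Request:
drive_tool(
  steps=[0,0,0.0002,0,0,4,0,0,0,0.0004,0,0,8,0,0,0,0.0005,0,0,12,0,0,0,0.0007,0,0,16,0,0,0,0.0007,0,0,16,0],
)

```text
time: 15.5
position: [0.5653, 0.0489, 0.089]
orientation: [[0.622, -0.666, -0.412], [-0.464, -0.737, 0.492], [-0.631, -0.115, -0.767]]
force: [4.2, -5.1, -1.3]
opening: 0.107
gripper_force: 37.1
```

```bash
python3 -c "
from h import *
from station import arm
s=arm.state();sst(s);print(s['wrist_torque'])"
```

```text
t 15.5 d 0.0191 off e1,y -0.001 -0.0 a -349.7 tilt 0.1 F [ 4.2 -5.1 -1.3] Tq.ax -0.13 open 0.0092 37.1 j6 2.13
[-1.02631874 -1.0086489  -0.26142932]
```

Request:
drive_tool(
  steps=[0,0,0.0002,0,0,4,0,0,0,0.0004,0,0,8,0,0,0,0.0004,0,0,8,0],
)

```text
time: 15.8
position: [0.5651, 0.0491, 0.0887]
orientation: [[0.523, -0.746, -0.412], [-0.562, -0.665, 0.492], [-0.641, -0.026, -0.767]]
force: [4.2, -3.6, -2.1]
opening: 0.111
gripper_force: 37.1
```

```bash
python3 -c "
from h import *
from station import arm
s=arm.state();sst(s);print(s['wrist_torque'])"
```

```text
t 15.8 d 0.0187 off e1,y -0.0009 -0.0 a -357.7 tilt 0.1 F [ 4.2 -3.6 -2.1] Tq.ax -0.08 open 0.0094 37.1 j6 2.27
[-0.9742564  -0.96998174 -0.21022543]
```

Request:
drive_tool(
  steps=[0,0,0.0002,0,0,4,0,0,0,0.0004,0,0,8,0,0,0,0.0005,0,0,12,0,0,0,0.0005,0,0,12,0],
)

```text
time: 16.2
position: [0.5651, 0.0494, 0.0888]
orientation: [[0.36, -0.837, -0.412], [-0.686, -0.536, 0.492], [-0.633, 0.106, -0.767]]
force: [4.8, -6.0, -0.7]
opening: 0.11
gripper_force: 75.2
```

Run:
```python
from h import *
from station import arm
import cv2
s=arm.state();sst(s);print(s['wrist_torque'])
im=[]
for n,(x,y,w,h) in(("scene",(190,140,66,60)),("top",(180,165,66,60))):
    cc=arm.capture(n);c=cc["image"][:,:,::-1]
    im.append(cv2.resize(c[y:y+h,x:x+w],None,fx=6,fy=6,interpolation=cv2.INTER_CUBIC))
cv2.imwrite("pics/turn.png",np.hstack(im))
```

```text
t 16.2 d 0.0186 off e1,y -0.0007 -0.0002 a -9.5 tilt 0.1 F [ 4.8 -6.  -0.7] Tq.ax 1.75 open 0.0094 75.2 j6 2.48
[-0.44822868 -1.74538387  1.39903415]
```

View pics/turn.png

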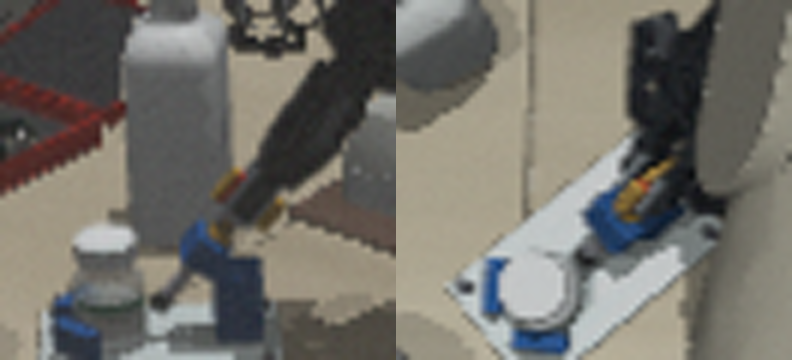

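The stop has been reached (axial torque 1.75 N m, nose close to the bottle). I'll ease back in small steps to find the torque-free angle.

Request:
drive_tool(
  steps=[0,0,0,0,0,-2,0,0,0,-0.0001,0,0,-3,0,0,0,-0.0001,0,0,-3,0],
)

```text
time: 16.6
position: [0.5651, 0.0493, 0.0888]
orientation: [[0.404, -0.817, -0.412], [-0.656, -0.572, 0.492], [-0.637, 0.071, -0.767]]
force: [3.3, -6.1, -0.5]
opening: 0.112
gripper_force: 56.3
```

```bash
python3 -c "
from h import *
from station import arm
s=arm.state();sst(s);print(s['wrist_torque'])"
```

```text
t 16.6 d 0.0186 off e1,y -0.0007 -0.0001 a -6.400000000000006 tilt 0.1 F [ 3.3 -6.1 -0.5] Tq.ax 1.22 open 0.0096 56.3 j6 2.42
[-0.60970261 -1.51812062  0.948027  ]
```

Request:
drive_tool(
  steps=[0,0,-0.0001,0,0,-2,0,0,0,-0.0001,0,0,-2,0],
)

```text
time: 16.8
position: [0.5651, 0.0493, 0.0887]
orientation: [[0.432, -0.802, -0.412], [-0.636, -0.595, 0.492], [-0.64, 0.049, -0.767]]
force: [3.3, -5.1, -1.8]
opening: 0.107
gripper_force: 45.5
```

```bash
python3 -c "
from h import *
from station import arm
s=arm.state();sst(s);print(s['wrist_torque'])"
```

```text
t 16.8 d 0.0186 off e1,y -0.0008 -0.0001 a -4.400000000000006 tilt 0.1 F [ 3.3 -5.1 -1.8] Tq.ax 0.91 open 0.0091 45.5 j6 2.39
[-0.69261516 -1.3913077   0.66583603]
```

Request:
drive_tool(
  steps=[0,0,0,0,0,-6.4,0,0,0,-0.0004,0,0,-14,0,0,0,-0.0007,0,0,-22,0,0,0,-0.0011,0,0,-30,0,0,0,-0.0014,0,0,-38,0,0,0,-0.0018,0,0,-46,0,0,0,-0.0021,0,0,-54,0,0,0,-0.0025,0,0,-62,0,0,0,-0.0028,0,0,-70,0,0,0,-0.0032,0,0,-78,0,0,0,-0.0036,0,0,-86,0,0,0,-0.0039,0,0,-94,0],
)

```text
time: 18.0
position: [0.5667, 0.0473, 0.0918]
orientation: [[0.769, 0.489, -0.412], [0.64, -0.591, 0.492], [-0.003, -0.641, -0.767]]
force: [3.9, -4.9, 0.5]
opening: 0.111
gripper_force: 37.3
```

Request:
drive_tool(
  steps=[0,0,-0.0001,0,0,-2.6,0,0,0,-0.0001,0,0,-2.6,0],
)

```text
time: 18.2
position: [0.5667, 0.0473, 0.0919]
orientation: [[0.748, 0.521, -0.412], [0.663, -0.564, 0.492], [0.024, -0.641, -0.767]]
force: [4.1, -5.3, 0.6]
opening: 0.11
gripper_force: 37.3
```

```bash
python3 -c "
from h import *
from station import arm
s=arm.state();sst(s);print(s['wrist_torque'])"
```

```text
t 18.2 d 0.0227 off e1,y -0.0008 -0.0001 a -267.9 tilt 0.1 F [ 4.1 -5.3  0.6] Tq.ax 0.06 open 0.0094 37.3 j6 0.71
[-0.85332071 -0.92942622 -0.05885973]
```

Request:
drive_tool(
  steps=[0,0,0,0,0,0,0.03,0,0,0,0,0,0,0.085,0,0,0,0,0,0,0.085,0,0,0,0,0,0,0.085,0,0,0,0,0,0,0.085,0,0,-0.03,0,0,0,0.085,0,0,-0.07,0,0,0,0.085,0,0,-0.11,0,0,0,0.085,0,0,-0.14,0,0,0,0.085,0,0,-0.14,0,0,0,0.085,0,0,-0.14,0,0,0,0.085],
)

```text
time: 19.3
position: [0.6239, -0.021, 0.1982]
orientation: [[0.748, 0.518, -0.415], [0.663, -0.563, 0.492], [0.022, -0.643, -0.765]]
force: [-0.4, 0.2, -0.7]
opening: 0.995
gripper_force: 0.0
```

Run:
```python
from h import *
from station import arm
import cv2
s=arm.state();sst(s)
# wing expected at q=pi/2, a=2deg+90
im=[]
q,a=np.pi/2,np.radians(-268+0)
c,x,ax=wing(q,a);y=np.cross(ax,x)
for n,(X,Y,w,h) in(("scene",(190,140,66,60)),("top",(180,165,66,60))):
    I=arm.capture(n)["image"][:,:,::-1];I=cv2.resize(I[Y:Y+h,X:X+w],None,fx=6,fy=6,interpolation=cv2.INTER_CUBIC)
    for sx in(1,-1):
        P=[tuple(int(v) for v in (proj(n,OH+RH@(c+sx*.021*x+b*ax))+.5-[X,Y])*6) for b in(.012,-.012)]
        for p in P: cv2.circle(I,p,2,(0,255,0) if sx<0 else (255,0,255),-1)
    im.append(I)
cv2.imwrite("pics/end.png",np.hstack(im))
```

```text
t 19.3 d 0.1613 off e1,y -0.0006 -0.0001 a -267.9 tilt 0.1 F [-0.4  0.2 -0.7] Tq.ax -0.04 open 0.085 0.0 j6 0.78
```

View pics/end.png

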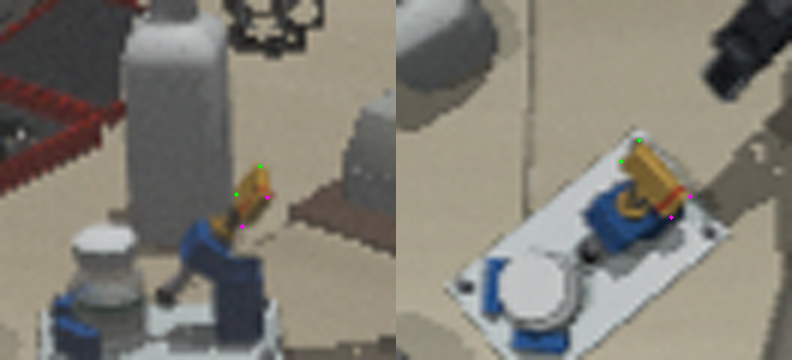

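The final crop shows the bottle upright against the V, the wing where predicted (a quarter turn off the stop, red end at (680,195) in the top crop), and the gripper clear.

```bash
python3 -c "
from station import arm
print(arm.hand_in())"
```

```text
the job is handed in; nothing more can be done
None
```

The job is handed in at about 19 s of arm time: the green-banded bottle stands released in the V, the thumbscrew was bottomed and then backed off 90°, and the arm never went near the other bottles or the cup.

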